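# Aim the ionising blower at the weighing boat and switch it on

### The job

The square plastic weighing boat has picked up static. Swivel and tilt the bench ioniser so that its round outlet points squarely at the middle of the boat, then throw the toggle switch on its supply box fully forward (away from the robot) to ON. Leave the boat and everything else on the bench where they are, and let go of the ioniser.

Things in the scene. Friction and masses are not known exactly. Their poses are not given: they have to be found in the camera images.
- ioniser: The ioniser's base, fixed to the bench, turned differently each start: steel plate 150 (x) x 330 (y) x 12 mm from y = -90 to +240 mm. Origin at bench height (z = 0) on the swivel axis; +x is its front, where the outlet faces at swivel 0; +y its left. Over the origin a 65 mm high column carries the U-bracket of the blower head: cheeks up to 178 mm high, knobs out to 86 mm from the axis at both sides.
- supply_top (a point): Centre of the top of the white supply box, 105 (x) x 100 (y) mm, fixed on the base plate with its centre at base y = +180 mm, x = 0; its top is 57 mm above the bench and carries the toggle switch in its middle. Axes as the base's.
- swivel (a joint): Swivel of the bracket and blower head about the vertical axis through the base's origin, rad. 0: outlet faces base +x; positive turns it to the left (anticlockwise from above). Range -1.6 to 1.6. A stiff friction joint (about 0.2 N m) that stays where it is left.
- tilt (a joint): Tilt of the blower head in its bracket, rad, about a level axis across the head (head y) that crosses the swivel axis 160 mm above the bench. 0: outlet level; positive: outlet points down. Range -0.6 to 0.9. A stiff friction joint (about 0.25 N m) that stays where it is left.
- outlet (a point): Centre of the round outlet grille (94 mm across) on the front of the blower head, a white box 76 deep x 118 wide x 116 mm high. It lies 45 mm in front of the crossing of the swivel and tilt axes, and the line of the air passes through that crossing. Its x axis is the way the air blows, y is to the head's left, z out of the head's top.
- handle (a point): Middle of the carrying handle on top of the head: a round black bar 13 mm thick along the head's y, 90 mm long between two 11 mm uprights (79 mm clear between them), its centre 96 mm from the tilt axis along the head's z and 38 mm above the top of the case. Same axes as outlet.
- toggle (a joint): Bat toggle switch on top of the supply box, rad. 0: OFF, leaning 0.4 rad back (base -x); 0.8: fully ON, leaning 0.4 rad forward (base +x). Pivots about base y, 58 mm above the bench; it takes about 0.05 N m (1.5 N at its tip); stays where it is left.
- toggle_tip (a point): Rounded tip of the toggle, a steel bat 11 mm thick at the tip, 34.5 mm long from its pivot.
- boat: The weighing boat: a loose, square, shallow, open white plastic dish with flared sides, 82 mm square over the rim, 64 mm at its floor, 22 mm high, 20 g; any yaw. Origin at the centre of its underside. It stands ahead of the ioniser, to the left, middle or right; a round glass dish and a ridged ceramic rack take the other two places. Not to be moved.
- boat_mid (a point): Middle of the weighing boat, 10 mm above its underside: the point to aim at.
- petri: Round glass petri dish with lid, 90 mm across, 16 mm high. Loose, stands on the bench; origin at the centre of its underside. To be left alone.
- rack: White ceramic rack 42 x 96 x 20 mm with seven upright ridges. Loose, stands on the bench; origin at the centre of its underside. To be left alone.
- jar_a: White sample tub 62 mm across, 105 mm high. Loose, stands on the bench; origin at the centre of its underside. To be left alone.
- jar_b: White sample jar 62 mm across, 88 mm high. Loose, stands on the bench; origin at the centre of its underside. To be left alone.
- bottle: Black plastic bottle 48 mm across, 85 mm high. Loose, stands on the bench; origin at the centre of its underside. To be left alone.
- weight: Steel test weight with a knob, 32 mm across, 52 mm high, 200 g. Loose, stands on the bench; origin at the centre of its underside. To be left alone.
- tweezers: Steel tweezers lying flat, 155 mm long. Loose, stands on the bench; origin at the centre of its underside. To be left alone.
- spatula: Slim steel laboratory spatula lying flat, 155 mm long. Loose, stands on the bench; origin at the centre of its underside. To be left alone.

How it is judged:
By the outcome, as a careful person would: the job done as asked, in the order asked, and still so for the second after the job is handed in, with the robot touching nothing.
It also fails if it takes over 48 s, if anything falls off the work surface, if the arm or the gripper's body presses on something with over 40 N, if the wrist force passes 120 N, or if a joint passes its speed limit or range.

### The arm

A 6-joint arm with a two-finger parallel gripper is mounted at the origin on the work surface. World frame = base frame: x ahead of the robot, y to its left, z up, the work surface at z = 0. Lengths are in m, angles in rad, forces in N, time in s.
With the tool pointing down it reaches from about 0.275 to 0.875 m from the base axis. Payload 12.5 kg.
Tool frame: the origin (TCP) lies midway between the tips of the shut fingers; the grasp point (between the pads) lies 19 mm behind it; z points along the fingers, y is the direction in which the jaws open and shut (so a half turn about z gives the same grasp; the last joint's range is limited). The gripper opens to 85 mm and grips with 20 to 120 N. Pads are 22 mm wide; open, the fingers measure 114 mm over their backs; the gripper's body (76 mm by 85 mm) begins 54 mm behind the grasp point. The pads swing forward as they close: fully open they stand 13 mm farther back than shut.
Start: joints at [-1.383, 0.351, 1.652, -0, 1.139, -0.085], TCP at [0.148, -0.53, 0.231] pointing down, gripper open.
Joint ranges: [-2.75, 2.75], [-0.79, 2.1], [0.01, 2.65], [-1.57, 4.71], [0.07, 3.14], [-2.87, 2.87]. Speed limits (rad/s): [2.22, 2.22, 2.79, 3.14, 3.14, 3.14].

### API

Orientations are given as a unit quaternion [x, y, z, w].
In Python, from rig import env, eoat, telemetry, viewer gives the robot as it stands. Calls block until the motion is done:
- env.move_ptp(position, orientation): joint-space move of the TCP to a pose.
- env.line_to(position, ori=None, max_speed=0.15): straight line of the TCP; ori=None keeps the orientation; max_speed is the mean speed in m/s.
- env.movej(angles): joint-space move.
- eoat.grip(opening, grip_force=None): opening from 0.0 (shut) to 1.0 (fully open); grip_force is the grip in N (None keeps the last); returns when the fingers have stopped.
- env.sleep(seconds).
- env.inverse_kinematics(position, orientation): joint angles nearest the present ones, or None.
- telemetry.read_state(): the state.
- viewer.camera(name): name is "side" or "top" or "wrist"; returns a dict with "image" (400x640x3 uint8, red, green, blue), "K" (3x3 intrinsics, pixels), "cam_to_world" (4x4, takes a point from camera to world coordinates). Camera axes: x right, y down, z forward; pixel columns grow to the right and rows downward; lengths in m; the calibration is good to about 2 mm. A picture is of the moment at which its call begins. There is no depth.
A pose or a line that the arm cannot do raises env.IKError and nothing moves.
- env.finish_job(): hands the job in, once; it reports no verdict.
The state is a dict: "time": time; "q": joint angles; "qvel": joint speeds; "joint_efforts": joint torques, N m; "eef_pos": TCP position; "orientation": TCP orientation; "wrist_force": force on the tool from outside, world axes, zero at the start; "wrist_torque": the same for the moment, N m; "opening": opening from 0.0 (shut) to 1.0 (fully open).
Only numpy, scipy, OpenCV 4.12 (cv2) and the standard library are available. Lean on these libraries where they do the work, as an engineer would, in place of code of your own. Each camera call takes 0.05 s, during which the arm holds its last target.

## Working session

There is one attempt and no reset: what is moved stays moved. The work goes in short steps, each a Python script; the robot and the scene stay as the last script left them, time stands still between calls to the robot, and variables do not carry over. Pictures are saved under pics/ and viewed, and the job is handed in when it is done.

```bash
ls; mkdir -p pics; python3 - <<'E'
from rig import env,eoat,telemetry,viewer
import cv2,numpy as np
for n in ["side","top","wrist"]:
    c=viewer.camera(n); cv2.imwrite(f"pics/{n}0.png",c["image"][:,:,::-1]); np.savez(f"{n}0.npz",**c)
    print(n,c["K"].round(1).tolist(),c["cam_to_world"].round(3).tolist())
s=telemetry.read_state();print(s["time"],s["orientation"])
E
```

```text
pics
side [[480.1, 0.0, 322.8], [0.0, 480.1, 204.7], [0.0, 0.0, 1.0]] [[-0.914, -0.277, 0.297, 0.245], [-0.406, 0.638, -0.654, 0.735], [-0.009, -0.718, -0.696, 0.958], [0.0, 0.0, 0.0, 1.0]]
top [[485.6, 0.0, 318.0], [0.0, 485.6, 195.8], [0.0, 0.0, 1.0]] [[0.026, -0.981, 0.194, 0.314], [-1.0, -0.026, 0.001, 0.009], [0.004, -0.194, -0.981, 1.587], [0.0, 0.0, 0.0, 1.0]]
wrist [[318.4, 0.0, 317.4], [0.0, 318.4, 193.2], [0.0, 0.0, 1.0]] [[0.269, -0.925, -0.268, 0.217], [-0.963, -0.259, -0.074, -0.51], [-0.001, 0.278, -0.961, 0.374], [0.0, 0.0, 0.0, 1.0]]
0.15 [ 9.90709731e-01  1.35992887e-01 -1.75240842e-05 -4.04424452e-04]
```

View pics/top0.png

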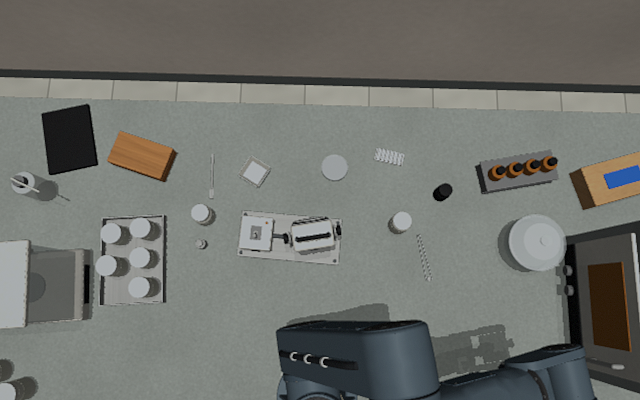

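View pics/side0.png

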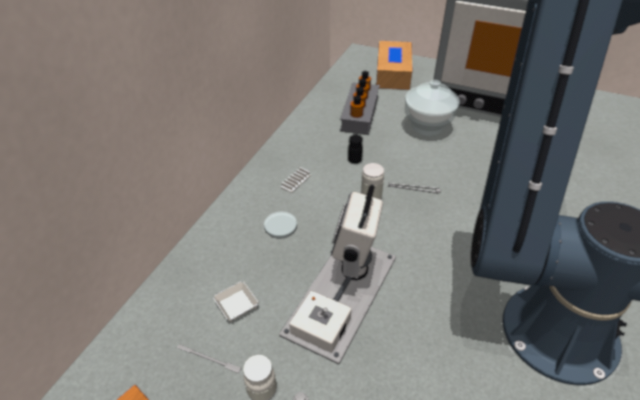

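Top view: the boat is at about (256,172), the petri dish at (334,167), the rack at (389,157), the ioniser plate at (289,237), the box at (256,232) and the head at (312,234). I'll zoom in.

```bash
python3 - <<'E'
import cv2
a=cv2.imread("pics/top0.png")[145:275,225:355]; cv2.imwrite("pics/t_crop.png",cv2.resize(a,(598,598),interpolation=cv2.INTER_CUBIC))
a=cv2.imread("pics/side0.png")[175:365,205:405]; cv2.imwrite("pics/s_crop.png",cv2.resize(a,(600,570),interpolation=cv2.INTER_CUBIC))
E
```

```text
(no output)
```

View pics/t_crop.png

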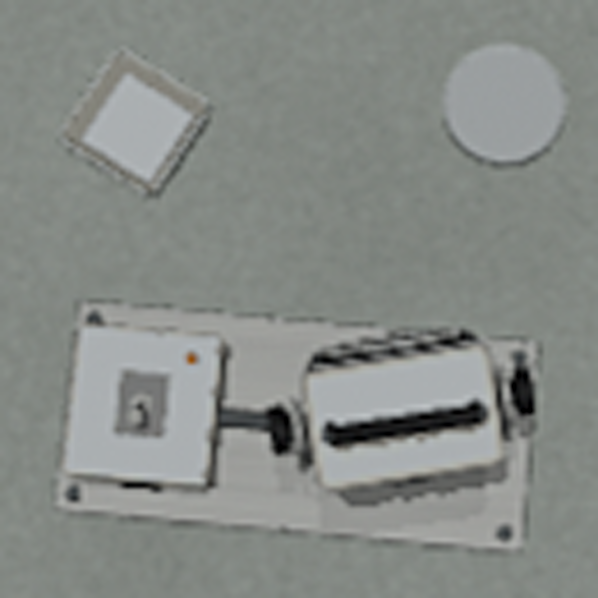

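View pics/s_crop.png

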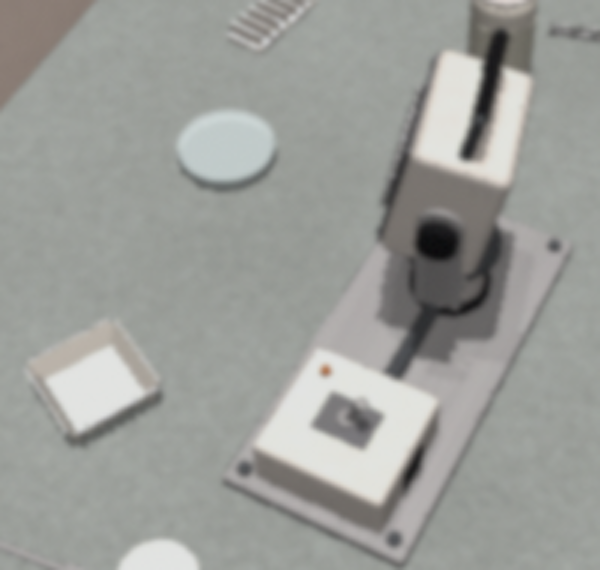

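View pics/wrist0.png

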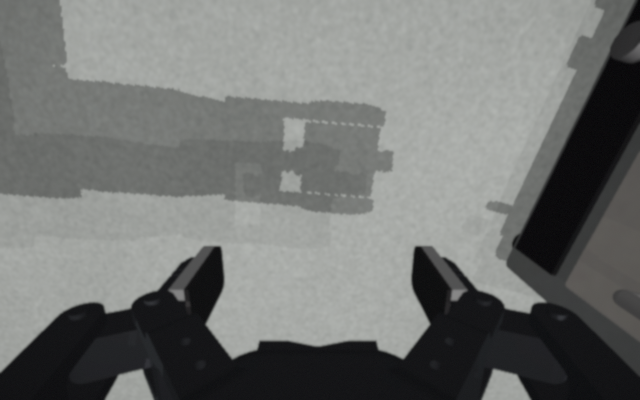

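```bash
cat > h.py <<'E'
import numpy as np
from scipy.spatial.transform import Rotation as R
def ray(c,uv):
    d=np.linalg.inv(c["K"])@np.array([uv[0],uv[1],1.]); M=c["cam_to_world"]; return M[:3,3],M[:3,:3]@(d/np.linalg.norm(d))
def onz(c,uv,z):
    o,d=ray(c,uv); return o+d*(z-o[2])/d[2]
def tri(*cu):
    A=np.zeros((3,3));b=np.zeros(3)
    for c,uv in cu:
        o,d=ray(c,uv);P=np.eye(3)-np.outer(d,d);A+=P;b+=P@o
    p=np.linalg.solve(A,b); return p,[np.linalg.norm(np.cross(p-ray(c,uv)[0],ray(c,uv)[1])) for c,uv in cu]
def proj(c,p):
    M=np.linalg.inv(c["cam_to_world"]);q=c["K"]@(M[:3,:3]@p+M[:3,3]);return q[:2]/q[2]
E
cat > m.py <<'E'
from h import *
t=dict(np.load("top0.npz"));s=dict(np.load("side0.npz"))
T=lambda x,y:((x+.5)/4.6-.5+225,(y+.5)/4.6-.5+145)
S=lambda x,y:((x+.5)/3-.5+205,(y+.5)/3-.5+175)
pc=[onz(t,T(*p),.012) for p in[(80,302),(540,342),(520,548),(57,510)]]
for i in range(4):print("plate",pc[i].round(4),np.linalg.norm(pc[i]-pc[i-1]).round(4))
ps=[onz(s,S(*p),.012) for p in [(225,480),(405,562),(573,247)]]
print("side FL,BL,BR",np.round(ps,4).tolist())
for n,zz,P in [("boatrimT",.022,[(125,48),(212,108),(153,195),(65,135)]),("floorT",.002,[(130,72),(194,118),(145,182),(82,138)])]:
    q=[onz(t,T(*p),zz) for p in P];print(n,np.mean(q,0).round(4),[np.linalg.norm(q[i]-q[i-1]).round(4) for i in range(4)])
for n,zz,P in [("boatrimS",.022,[(112,320),(160,382),(75,432),(27,370)]),("floorS",.002,[(110,345),(147,390),(77,438),(45,390)])]:
    q=[onz(s,S(*p),zz) for p in P];print(n,np.mean(q,0).round(4),[np.linalg.norm(q[i]-q[i-1]).round(4) for i in range(4)])
print("supply top T",np.mean([onz(t,T(*p),.057) for p in[(78,322),(222,342),(208,488),(65,474)]],0).round(4))
print("handle L",tri((t,T(333,434)),(s,S(470,148))))
print("handle R",tri((t,T(480,411)),(s,S(498,40))))
E
python3 m.py
```

```text
plate [0.5699 0.2592 0.012 ] 0.1482
plate [ 0.5497 -0.0696  0.012 ] 0.3294
plate [ 0.4039 -0.058   0.012 ] 0.1463
plate [0.4219 0.267  0.012 ] 0.3255
side FL,BL,BR [[0.5683, 0.2622, 0.012], [0.4217, 0.2689, 0.012], [0.401, -0.0532, 0.012]]
boatrimT [0.7013 0.2227 0.022 ] [np.float64(0.0771), np.float64(0.0781), np.float64(0.0763), np.float64(0.0781)]
floorT [0.7017 0.2259 0.002 ] [np.float64(0.0601), np.float64(0.0589), np.float64(0.0591), np.float64(0.0571)]
boatrimS [0.7011 0.2268 0.022 ] [np.float64(0.0771), np.float64(0.0742), np.float64(0.0743), np.float64(0.0721)]
floorS [0.7025 0.2277 0.002 ] [np.float64(0.0628), np.float64(0.0552), np.float64(0.0654), np.float64(0.0537)]
supply top T [0.4914 0.2045 0.057 ]
handle L (array([0.45872582, 0.06661699, 0.22451111]), [np.float64(0.0009312668672865178), np.float64(0.0009312668672863857)])
handle R (array([ 0.47196257, -0.02237017,  0.24825968]), [np.float64(0.0005192652357035287), np.float64(0.0005192652357036352)])
```

Measurements agree across the two views: plate edges about 148 and 328 mm (given 150 and 330), boat at about (0.702, 0.226). Next is a closer look from the wrist camera.

```bash
cat >> h.py <<'E'
def down(psi): return (R.from_euler('z',psi)*R.from_euler('x',np.pi)).as_quat()
def snap(viewer,n,tag):
    import cv2
    c=viewer.camera(n); cv2.imwrite(f"pics/{n}{tag}.png",c["image"][:,:,::-1]); np.savez(f"{n}{tag}.npz",**c); return c
E
python3 - <<'E'
from rig import env,eoat,telemetry,viewer
from h import *
q=telemetry.read_state()["q"]
env.move_ptp([0.3,-0.3,0.42],down(0.8))
env.move_ptp([0.54,0.20,0.45],down(np.pi/2+.1))
env.sleep(.2)
c=snap(viewer,"wrist","1");print(c["cam_to_world"].round(3).tolist())
s=telemetry.read_state();print(s["time"],s["q"],s["eef_pos"],s["wrist_force"])
E
```

```text
[[0.995, 0.095, 0.028, 0.534], [0.099, -0.956, -0.277, 0.27], [0.0, 0.278, -0.961, 0.594], [0.0, 0.0, 0.0, 1.0]]
3.6583 [ 2.73030300e-01  2.79319783e-01  1.22640849e+00 -1.67522176e-06
  1.63580265e+00  1.73776682e-01] [0.5400894  0.19952585 0.45006664] [ 0.03397018 -0.09626002 -0.38934802]
```

View pics/wrist1.png

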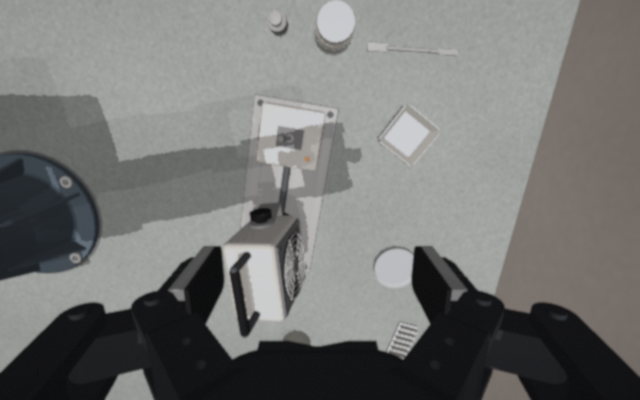

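The wrist view shows the boat near (409,134), the plate's two left corners near (258,96) and (338,107), the box, and the tilted head with its handle near (243,295). I'll zoom.

```bash
python3 - <<'E'
import cv2
a=cv2.imread("pics/wrist1.png")
cv2.imwrite("pics/w1a.png",cv2.resize(a[200:340,210:330],(600,700)[:2],interpolation=cv2.INTER_CUBIC)[:600])
cv2.imwrite("pics/w1b.png",cv2.resize(a[85:185,240:450],None,fx=3.8,fy=3.8,interpolation=cv2.INTER_CUBIC))
E
python3 - <<'E'
import cv2
a=cv2.imread("pics/wrist1.png")
cv2.imwrite("pics/w1c.png",cv2.resize(a[200:340,210:330],None,fx=4,fy=4,interpolation=cv2.INTER_CUBIC))
E
```

```text
(no output)
```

View pics/w1b.png

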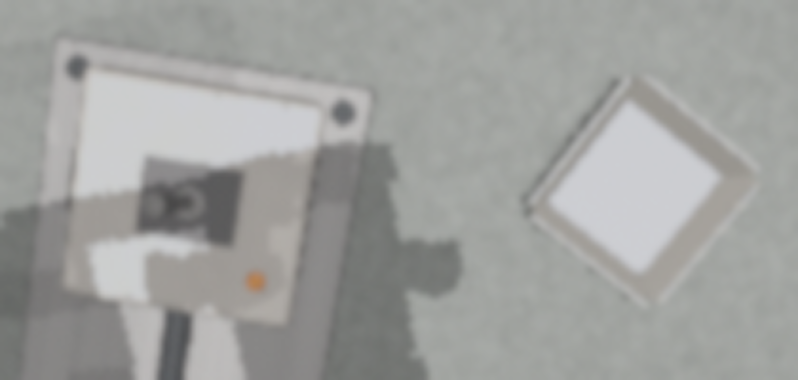

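View pics/w1c.png

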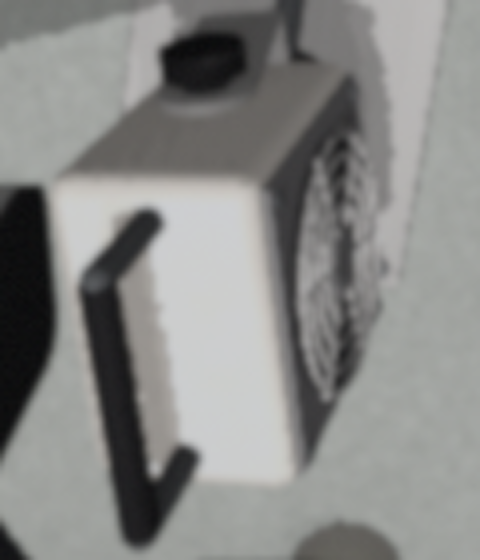

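```bash
cat > m2.py <<'E'
exec(open("m.py").read())
w=dict(np.load("wrist1.npz"))
W=lambda x,y:((x+.5)/3.8-.5+240,(y+.5)/3.8-.5+85)
H=lambda x,y:((x+.5)/4-.5+210,(y+.5)/4-.5+200)
print("--wrist")
print("BL,FL",onz(w,W(58,38),.012).round(4),onz(w,W(374,92),.012).round(4))
for n,z,P in[("rim",.022,[(632,74),(760,172),(652,306),(527,208)]),("floor",.002,[(628,98),(720,178),(640,274),(548,202)]),("box",.057,[(88,66),(322,106),(290,324),(65,288)])]:
    q=[onz(w,W(*p),z) for p in P];print(n,np.mean(q,0).round(4),[np.linalg.norm(q[i]-q[i-1]).round(4) for i in range(4)])
L=tri((t,T(328,434)),(w,H(97,275)),(s,S(468,152)));Rr=tri((t,T(485,410)),(w,H(138,540)),(s,S(500,36)))
print(L,Rr,np.linalg.norm(L[0]-Rr[0]))
L=tri((t,T(328,434)),(w,H(97,275)));Rr=tri((t,T(485,410)),(w,H(138,540)))
print(L,Rr,np.linalg.norm(L[0]-Rr[0]))
E
python3 m2.py|sed -n '/--/,$p'
```

```text
--wrist
BL,FL [0.4245 0.2697 0.012 ] [0.5717 0.2602 0.012 ]
rim [0.7012 0.2281 0.022 ] [np.float64(0.0752), np.float64(0.0767), np.float64(0.0777), np.float64(0.078)]
floor [0.7027 0.2275 0.002 ] [np.float64(0.0601), np.float64(0.0602), np.float64(0.0582), np.float64(0.059)]
box [0.4943 0.208  0.057 ] [np.float64(0.0969), np.float64(0.1013), np.float64(0.0966), np.float64(0.1022)]
(array([0.45510455, 0.06871535, 0.23537552]), [np.float64(0.0014917517574169173), np.float64(0.010041082129946874), np.float64(0.009382658205089007)]) (array([ 0.47080731, -0.02476795,  0.25206136]), [np.float64(0.0010512545911076907), np.float64(0.001869235247558412), np.float64(0.0015020465217112317)]) 0.09625030619529948
(array([0.45418005, 0.06848039, 0.25318673]), [np.float64(0.0005804729971265573), np.float64(0.0005804729971263472)]) (array([ 0.47036031, -0.0249085 ,  0.25360681]), [np.float64(0.001202994396256904), np.float64(0.0012029943962567741)]) 0.09478112100376315
```

Consistent: base origin is about (0.482, 0.026) with yaw -0.06. The handle middle is about (0.462, 0.022, 0.253), which gives head heading 0.17 and tilt -0.23. The target heading is 0.739 and the target tilt 0.467. Next I grasp the handle.

```bash
cat >> h.py <<'E'
O=np.array([.482,.0262,0.]);B=np.array([.7018,.2267,.010])
HD=float(np.arctan2(B[1]-O[1],B[0]-O[0]));TL=float(np.arctan2(.15,np.hypot(*(B-O)[:2])))
def hp(h,t): return O+np.array([.096*np.sin(t)*np.cos(h),.096*np.sin(t)*np.sin(h),.16+.096*np.cos(t)])
E
python3 - <<'E'
from rig import env,eoat,telemetry,viewer
from h import *
print(HD,TL,hp(.165,-.228))
o=down(.165+np.pi/2); p=np.array([.4615,.0222,.2345])
env.move_ptp(p+[0,0,.12],o)
eoat.grip(.6)
env.line_to(p,max_speed=.12)
snap(viewer,"wrist","2")
s0=telemetry.read_state();print(s0["wrist_force"])
eoat.grip(0,60)
s=telemetry.read_state();print(s["time"],s["opening"],s["wrist_force"],s["wrist_torque"])
snap(viewer,"wrist","3");snap(viewer,"side","3")
E
```

```text
0.73951081683816 0.4669895845628994 [0.46059585 0.02263591 0.25351556]
[0.61428748 0.74281027 0.56432661]
6.6167 0.13155923497356953 [-1.26558289 -0.08959662  4.94870271] [0.04624348 0.32425682 0.1361163 ]
```

View pics/wrist3.png

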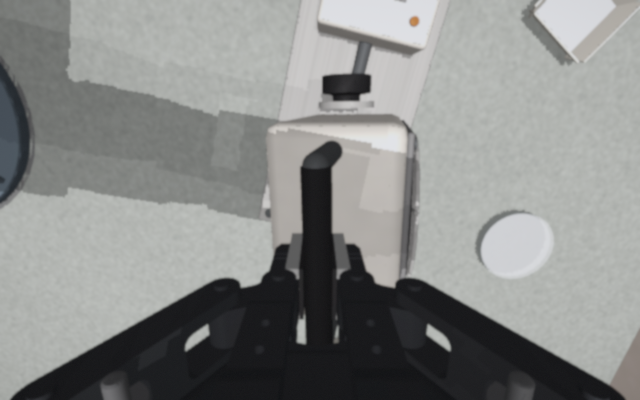

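View pics/side3.png

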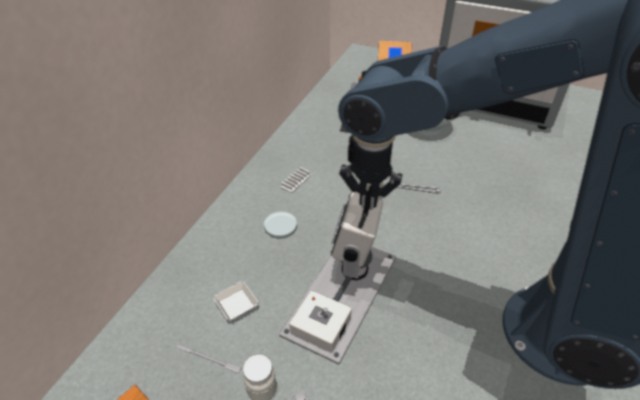

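The bar is held (opening about 11 mm, forces low). I'll take the handle along the arc: tilt to 0, swivel, then tilt down.

```bash
python3 - <<'E'
from rig import env,eoat,telemetry,viewer
from h import *
def go(h,t,sp=.06):
    env.line_to(hp(h,t)-[0,0,.019],down(h+np.pi/2),max_speed=sp)
    s=telemetry.read_state();print(round(h,3),round(t,3),round(s["time"],2),s["wrist_force"].round(1),s["wrist_torque"].round(2),round(s["opening"],3))
go(.165,-.1);go(.165,0)
for h in np.linspace(.165,HD,4)[1:]: 
    # small tilt change keeps the path length finite
    env.move_ptp(hp(h,0)-[0,0,.019],down(h+np.pi/2))
    s=telemetry.read_state();print(h,s["time"],s["wrist_force"].round(1),s["wrist_torque"].round(2))
for t in np.linspace(0,TL,4)[1:]: go(HD,t)
snap(viewer,"wrist","4");snap(viewer,"top","4");snap(viewer,"side","4")
print(telemetry.read_state()["eef_pos"],hp(HD,TL))
E
```

```text
0.165 -0.1 7.06 [-0.8 -2.   8.4] [-0.33  0.59  0.2 ] 0.129
0.165 0 7.37 [-1.8 -1.3  0.9] [-0.28  0.51  0.16] 0.129
0.35650360561272 7.6667 [-0.3 -1.1 -0.5] [-0.19  0.37  0.21]
0.5480072112254399 7.9667 [-1.1  0.   0.6] [-0.03  0.4   0.23]
0.73951081683816 8.2667 [-1.1  1.5 -1.2] [-0.01  0.4   0.19]
0.74 0.156 8.67 [-4.1  4.   4.8] [0.28 0.8  0.12] 0.132
0.74 0.311 9.07 [-1.3  2.6  2.7] [ 0.22  0.29 -0.03] 0.127
0.74 0.467 9.47 [-2.4 -1.5  2.7] [-0.56  0.71  0.12] 0.127
[0.5137879  0.0550494  0.22674425] [0.51393029 0.05532658 0.24572105]
```

View pics/wrist4.png

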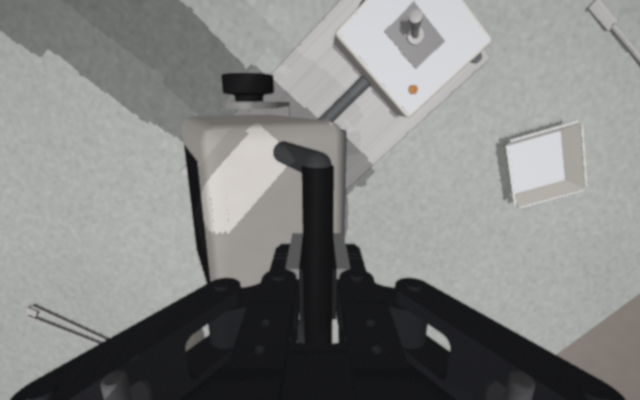

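```bash
python3 - <<'E'
from rig import env,eoat,telemetry,viewer
from h import *
eoat.grip(.38)
s=telemetry.read_state();print(s["time"],s["wrist_force"],s["opening"])
p=s["eef_pos"]
env.line_to(p+[0,0,.11],max_speed=.12)
env.move_ptp([.50,.22,.45],down(HD+np.pi/2-.3))
env.sleep(.2)
snap(viewer,"wrist","5");snap(viewer,"top","5");snap(viewer,"side","5")
print(telemetry.read_state()["time"])
import cv2
a=cv2.imread("pics/side5.png")[175:365,205:405]; cv2.imwrite("pics/s5c.png",cv2.resize(a,(600,570),interpolation=cv2.INTER_CUBIC))
E
```

```text
9.9583 [-0.09202606  0.70385246 -0.0817697 ] 0.3787495970843954
12.1917
```

View pics/wrist5.png

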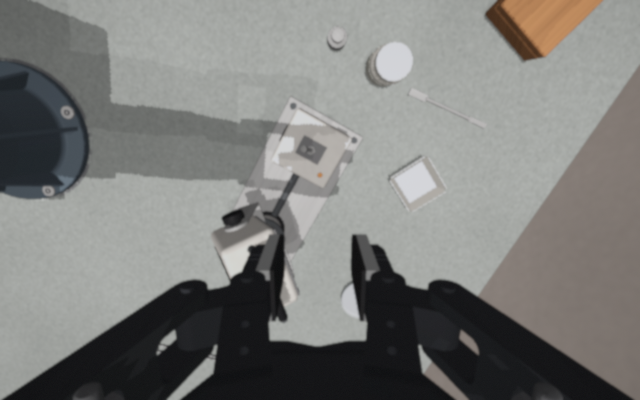

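View pics/s5c.png

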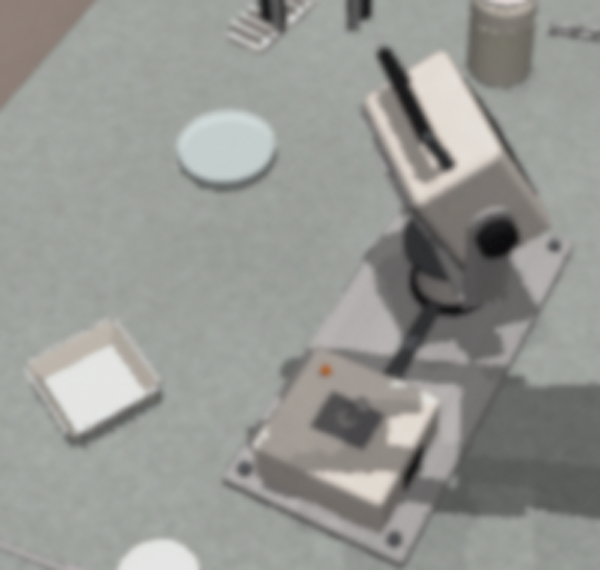

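View pics/top5.png

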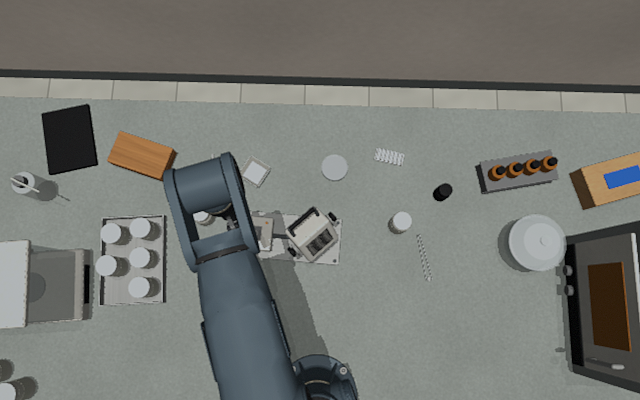

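The head turned and stayed; the boat is unmoved. I'll measure the handle ends.

```bash
python3 - <<'E'
import cv2
a=cv2.imread("pics/top5.png")[195:275,260:350]; cv2.imwrite("pics/t5c.png",cv2.resize(a,None,fx=6,fy=6,interpolation=cv2.INTER_CUBIC))
a=cv2.imread("pics/side5.png")[180:290,320:400]; cv2.imwrite("pics/s5d.png",cv2.resize(a,None,fx=5,fy=5,interpolation=cv2.INTER_CUBIC))
E
```

```text
(no output)
```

View pics/t5c.png

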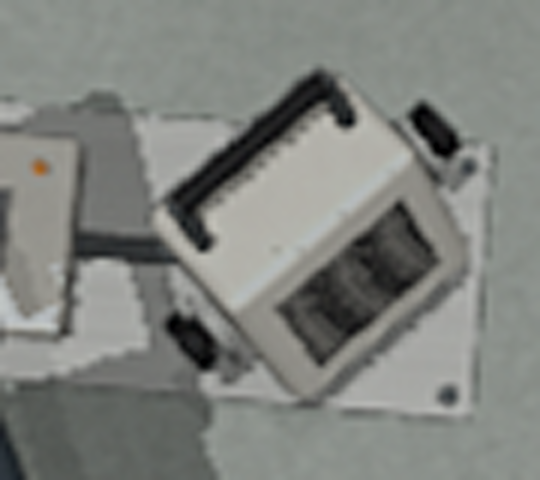

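View pics/s5d.png

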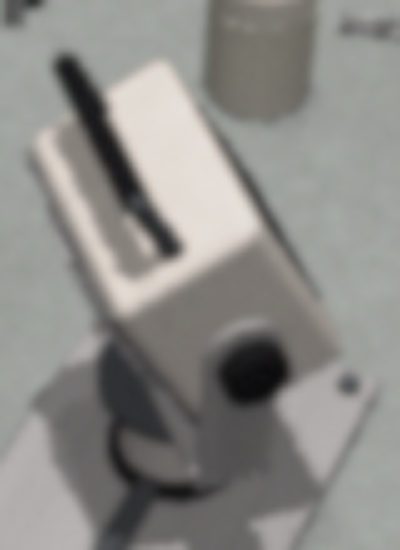

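```bash
python3 - <<'E'
from h import *
t=dict(np.load("top5.npz"));s=dict(np.load("side5.npz"))
T=lambda x,y:((x+.5)/6-.5+260,(y+.5)/6-.5+195)
S=lambda x,y:((x+.5)/5-.5+320,(y+.5)/5-.5+180)
a,b=onz(t,T(192,342),.160),onz(t,T(435,130),.160)
hd=lambda L,Rr:np.arctan2(-(L-Rr)[0],(L-Rr)[1])
print("knobs",a,b,np.linalg.norm(a-b),(a+b)/2,hd(a,b),HD)
zb=.16+.096*np.cos(TL)
L,Rr=onz(t,T(174,206),zb),onz(t,T(320,76),zb)
print("bar top",L,Rr,np.linalg.norm(L-Rr),(L+Rr)/2,hd(L,Rr),hp(HD,TL))
L2,R2=tri((t,T(174,206)),(s,S(132,203))),tri((t,T(320,76)),(s,S(66,60)))
print(L2,R2); m=(L2[0]+R2[0])/2;print(m, hd(L2[0],R2[0]))
m=(L+Rr)/2-O;print("tilt from top",np.arcsin(np.hypot(*m[:2])/.096),"bearing",np.arctan2(m[1],m[0]))
E
```

```text
knobs [0.42720916 0.08375472 0.16      ] [ 0.53487582 -0.03268555  0.16      ] 0.1585889241263205 [0.48104249 0.02553458 0.16      ] 0.7462689144786633 0.73951081683816
bar top [0.4828632  0.08984598 0.24572105] [0.54565833 0.02399955 0.24572105] 0.09098890066683189 [0.51426076 0.05692277 0.24572105] 0.7616832375969739 [0.51393029 0.05532658 0.24572105]
(array([0.48410403, 0.09006324, 0.24761114]), [np.float64(0.0015021429174099945), np.float64(0.0015021429174098988)]) (array([0.5441826 , 0.02378723, 0.25041649]), [np.float64(0.000672383971174296), np.float64(0.0006723839711742138)])
[0.51414332 0.05692524 0.24901381] 0.736389437985492
tilt from top 0.48256840459971617 bearing 0.7609839520653752
```

Swivel and tilt check out: the knobs give heading 0.746 against the target 0.7395, their midpoint confirms the axis, and the tilt is 0.47–0.48 against 0.467. Now the toggle.

```bash
python3 - <<'E'
from rig import env,eoat,telemetry,viewer
from h import *
w=dict(np.load("wrist4.npz"))
print("switch plate",onz(w,(414,34),.058),"tip",onz(w,(416,17),.0895))
y=-.06;bx=np.array([np.cos(y),np.sin(y),0]);C=np.array([.4928,.2065,0])
print(C-.0134*bx)
o=down(y)
print(env.inverse_kinematics(C-.045*bx+[0,0,.16],o))
eoat.grip(0,40)
env.move_ptp(C-.045*bx+[0,0,.20],o)
env.line_to(C-.045*bx+[0,0,.12],max_speed=.12)
env.sleep(.2)
s=telemetry.read_state();print(s["time"],s["wrist_force"],s["opening"])
snap(viewer,"wrist","6");snap(viewer,"side","6")
E
```

```text
switch plate [0.49223968 0.20783307 0.058     ] tip [0.48189161 0.20713688 0.0895    ]
[0.47942411 0.20730352 0.        ]
[ 3.42764278e-01  3.43266021e-01  1.86317502e+00 -4.44089210e-16
  9.35151614e-01  1.97356060e+00]
15.425 [ 0.0967616  -0.55961831  0.73067361] 0.0027418195326515253
```

View pics/wrist6.png

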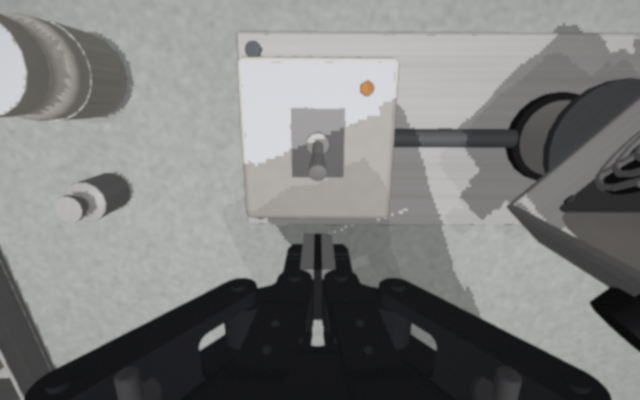

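View pics/side6.png

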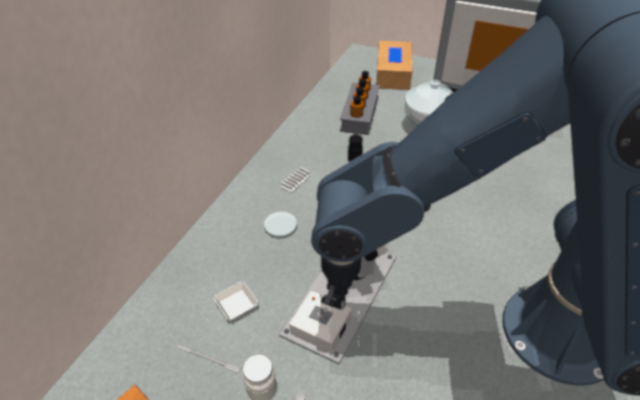

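The fingers line up with the toggle, at (317,150–172), which leans back towards them. Next I descend behind it and push with force checks.

```bash
python3 - <<'E'
from rig import env,eoat,telemetry,viewer
from h import *
y=-.06;bx=np.array([np.cos(y),np.sin(y),0]);C=np.array([.4928,.2072,0])
P=lambda x,z=.076:C+x*bx+[0,0,z]
env.line_to(P(-.045),max_speed=.1); env.sleep(.2)
f0=telemetry.read_state()["wrist_force"]
f=lambda:(lambda s:(round(float((s["wrist_force"]-f0)@bx),2),round(float((s["wrist_force"]-f0)[2]),2)))(telemetry.read_state())
env.line_to(P(-.034),max_speed=.05);print(-.034,f())
for x in np.arange(-.031,0.002,.003):
    env.line_to(P(x),max_speed=.03);env.sleep(.05);q=f();print(round(x,4),q)
    if abs(q[0])>9:break
s=telemetry.read_state();print(s["time"],s["eef_pos"])
snap(viewer,"wrist","7")
E
```

```text
-0.034 (-0.98, -1.34)
-0.031 (-0.72, -0.18)
-0.028 (-1.13, 0.15)
-0.025 (-2.78, -0.15)
-0.022 (-1.16, -0.35)
-0.019 (-1.79, -0.27)
-0.016 (-2.24, 0.36)
-0.013 (-0.66, -0.32)
-0.01 (-1.72, 0.98)
-0.007 (-2.25, -0.59)
-0.004 (-11.84, 2.77)
19.6833 [0.48694073 0.20739633 0.07557398]
```

View pics/wrist7.png

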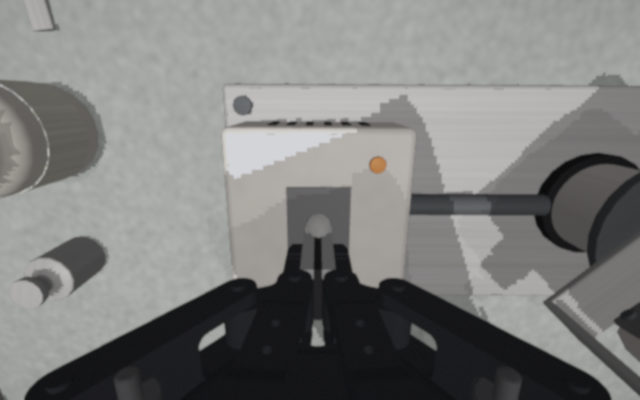

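The toggle hit its stop: force jumped to 12 N at -4 mm, where I had predicted -7.5. Now back off, retreat and check.

```bash
python3 - <<'E'
from rig import env,eoat,telemetry,viewer
from h import *
import cv2
y=-.06;bx=np.array([np.cos(y),np.sin(y),0]);C=np.array([.4928,.2072,0])
P=lambda x,z=.076:C+x*bx+[0,0,z]
env.line_to(P(-.045),max_speed=.08)
env.line_to(P(-.045,.14),max_speed=.15)
w=snap(viewer,"wrist","8")
env.line_to(P(-.045,.30),max_speed=.25)
env.move_ptp([.25,.32,.40],down(.6)); env.sleep(.2)
snap(viewer,"top","9");snap(viewer,"side","9")
s=telemetry.read_state();print(s["time"],s["wrist_force"],s["eef_pos"])
print("tip off/on px",proj(w,C-.0134*bx+[0,0,.09]),proj(w,C+.0134*bx+[0,0,.09]))
a=cv2.imread("pics/top9.png")[145:275,225:355]; a=cv2.resize(a,(598,598),interpolation=cv2.INTER_CUBIC)
cv2.imwrite("pics/t9c.png",a)
a=cv2.imread("pics/side9.png")[175:365,205:405]; cv2.imwrite("pics/s9c.png",cv2.resize(a,(600,570),interpolation=cv2.INTER_CUBIC))
E
```

```text
23.0833 [-0.89471105 -0.33583377 -0.18944391] [0.25050742 0.31979474 0.39961123]
tip off/on px [317.4045724  168.08309234] [317.39615395 123.74758845]
```

View pics/wrist8.png

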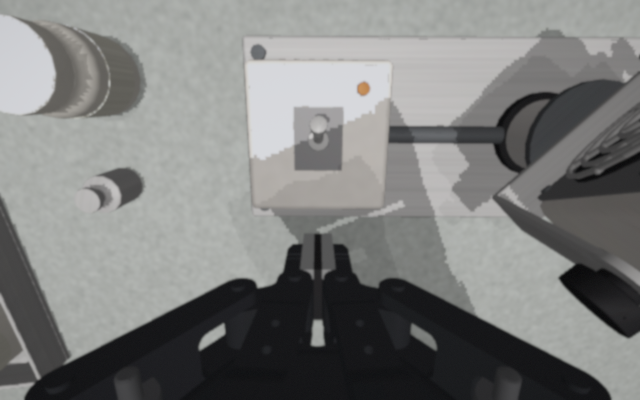

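View pics/t9c.png

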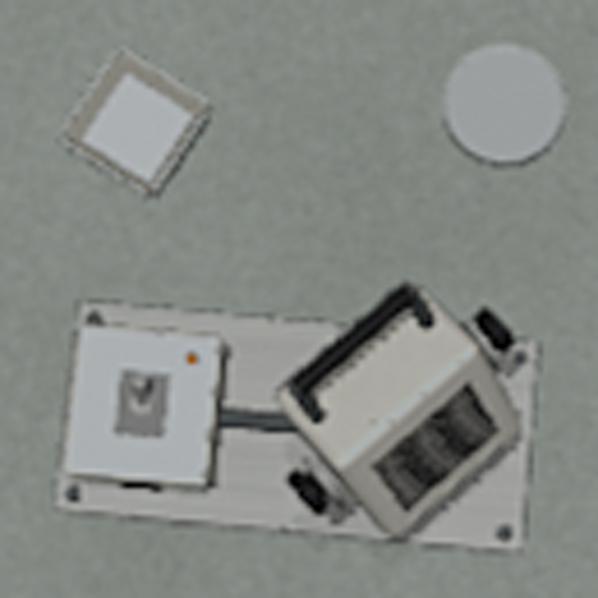

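View pics/s9c.png

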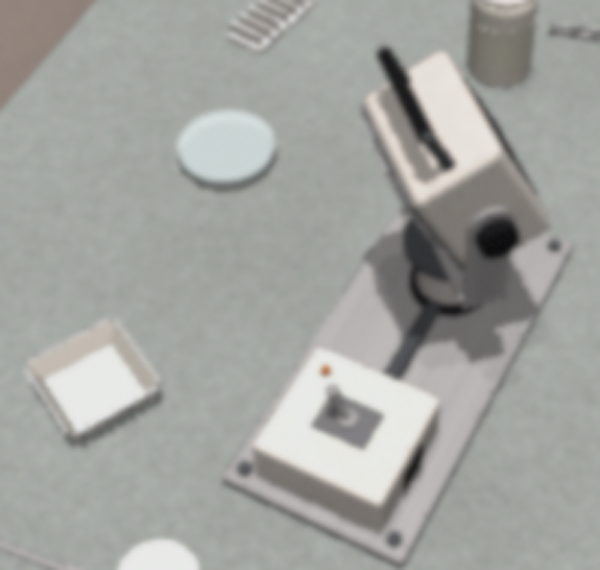

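View pics/top9.png

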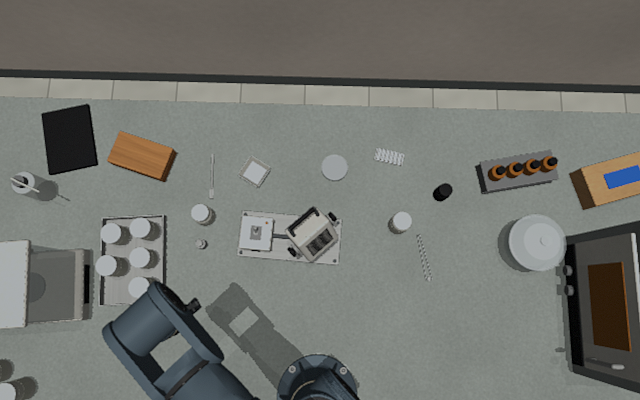

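The toggle tip is at (319,124); the prediction for fully ON was (317,124). The head is unchanged, and the boat and the other items are where they were at the start. Handing in.

```bash
python3 -c "
from rig import env
env.finish_job()"
```

```text
the job is handed in; nothing more can be done
```

I aimed the ioniser at the middle of the boat and let go of it. I then pushed the toggle forward to ON and handed the job in at about 23 s, with the arm clear of everything.

- **Swivel:** after release, the heading read 0.746 rad from the knobs, against a target of 0.740. The handle bar gave 0.736 and 0.762, so the readings disagree by up to about 1.5°.
- **Tilt:** it came out at about 0.48 rad in the top view against a target of 0.467. The handle triangulated about 3 mm higher than that tilt implies, within the uncertainty of reading the pixels.
- **Toggle:** the push force rose to about 12 N at the end stop. The tip then appeared at pixel (319, 124), against (317, 124) predicted for fully ON.
- **Other items:** the boat, petri dish and the rest looked unmoved in the before and after pictures. Forces during the moves stayed under about 12 N wherever I read them.

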